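# Tack-press a glued module in bench-mounted locking pliers

### The arm

A 6-joint arm with a two-finger parallel gripper is mounted at the origin on the work surface. World frame = base frame: x ahead of the robot, y to its left, z up, the work surface at z = 0. Lengths are in m, angles in rad, forces in N, time in s.
With the tool pointing down it reaches from about 0.375 to 0.975 m from the base axis. Payload 3.8 kg.
Tool frame: the origin (TCP) lies midway between the tips of the shut fingers; the grasp point (between the pads) lies 19 mm behind it; x points along the fingers, y is the direction in which the jaws open and shut, and the axes are right-handed (so a half turn about x gives the same grasp; the last joint's range is limited). The gripper opens to 85 mm and grips with 20 to 120 N. Pads are 22 mm wide; open, the fingers measure 114 mm over their backs; the gripper's body (76 mm by 85 mm) begins 54 mm behind the grasp point. The pads swing forward as they close: fully open they stand 13 mm farther back than shut.
Start: joints at [1.155, 0.264, 1.604, -0, 1.274, -0.037], TCP at [0.25, 0.627, 0.231] pointing down, gripper open.
Joint ranges: [-2.63, 2.63], [-0.94, 2.18], [0.31, 2.57], [-1.31, 4.45], [0, 2.66], [-2.55, 2.55]. Speed limits (rad/s): [2.57, 2.57, 3.14, 3.14, 3.14, 3.14].

### API

Orientations are given as a unit quaternion [w, x, y, z].
In Python, from bench import manip, eoat, solve_ik, sensors, vision, sign_off gives the robot as it stands. Calls block until the motion is done:
- manip.move_ptp(position, orientation): joint-space move of the TCP to a pose.
- manip.servo_line(position, ori=None, max_speed=0.15, force_limit=None): straight line of the TCP; ori=None keeps the orientation; max_speed is the mean speed in m/s. With force_limit (N) it stops when the force on the tool has changed by that much, and returns True; else False.
- manip.move_joints(angles): joint-space move.
- eoat.gripper_to(opening, strength=None): finger opening in m; strength is the grip in N (None keeps the last); returns when the fingers have stopped.
- manip.dwell(seconds).
- solve_ik(position, orientation): joint angles nearest the present ones, or None.
- sensors.sense(): the state.
- vision.snapshot(name): name is "scene" or "top" or "wrist"; returns (picture, depth): 384x512x3 uint8, red, green, blue; 384x512 float32, m along the optical axis (not along the pixel's ray), 0 where there is no reading.
- vision.camera_params(name): a dict with "fx", "fy", "cx", "cy" (pixels), "cam_to_world" (4x4, takes a point from camera to world coordinates); the wrist camera has in their place "mount" (4x4, takes a point from camera to tool coordinates, whose origin is the TCP and whose axes are the tool frame's). Camera axes: x right, y down, z forward; pixel columns grow to the right and rows downward; lengths in m; the calibration is good to about 2 mm. A picture is of the moment at which its call begins: read the wrist's pose just before it. camera_params takes no time and is no camera call.
A pose or a line that the arm cannot do raises manip.IKError and nothing moves.
- sign_off(): hands the job in, once; it reports no verdict.
The state is a dict: "clock": time; "joint_pos": joint angles; "qvel": joint speeds; "joint_torque": joint torques, N m; "ee_pos": TCP position; "tool_rot": TCP orientation; "force": force on the tool from outside, world axes, zero at the start; "torque": the same for the moment, N m; "width": finger opening in m.
Only numpy, scipy, OpenCV 4.12 (cv2) and the standard library are available. Lean on these libraries where they do the work, as an engineer would, in place of code of your own. Each camera call takes 0.05 s, during which the arm holds its last target.

### The job

Press the glued module: squeeze the two green handles of the bench-mounted locking pliers together until they snap over centre and stay locked, with the module clamped in the jaws. Let go and leave the pliers locked for two full seconds, touching nothing, then pull the red release lever outward by its peg so that the pliers open fully again. Leave the module standing on its pedestal between the open jaws, and do not disturb the blue-handled spare pliers, the parts tray or the jar.

Things in the scene. Friction and masses are not known exactly. Their poses are not given: they have to be found in the camera images.
- squeeze (a point): Where to squeeze: midway between the green handles at mid height, z 46 mm (handles 10 wide, 18 mm tall). Fixed; its x axis points along the pliers to the jaws, y to the left handle (with the red lever). Pivot 95 mm ahead, handle tails 42 mm behind, base plate from 61 mm ahead. Over their outsides the handles measure here 60 mm open, 31 mm locked, always symmetric about the x axis.
- grip_l (a joint): Handle angle, rad: 0 open, 0.11 dead centre, 0.15 to 0.17 (stop) locked with the jaws on the module. Both handles are coupled and move alike. The spring resists with about 7 N on each handle at first, falling to nothing at dead centre; below 0.11 it pushes them back open, above it pulls them shut and holds them locked.
- release_peg (a point): On the upright red peg (12 mm round, from 56 to 90 mm above the bench; this point at 75 mm) at the tail of the red release lever, 62 mm behind its hinge on the left handle's tail. Moves with lever and handle. Locked, it is 85 mm behind and 14 mm left of squeeze; open, about 41 mm left. The lever bar's top is at 61 mm. Pull the peg outward: along +y of squeeze.
- release (a joint): Release lever angle, rad: 0 at rest along the handle, 0.3 pulled out to its stop; a light spring (under 2 N at the peg) returns it. From locked, the peg moves 18 mm outward to the stop, then about 10 mm more at 4 N takes the handles back over dead centre, and they spring open by themselves once the peg is let go.
- module: The glued module, a copper plate and a white ceramic plate face to face, 26 x 16 x 42 mm (x, y, z) standing on edge on the aluminium pedestal (top 24 mm above the bench) between the jaws. Origin at the centre of its underside, 141 mm ahead of the squeeze point. 55 to 115 g, loose.
- spare_pliers: Bystander: loose pliers with blue handles lying on the bench, 195 mm long along its x (from -135 to +60), 48 mm wide, 18 mm high; origin under the pivot's tail side, jaws to +x. Leave alone.
- parts_tray: Bystander: black divided tray with small parts, 110 x 90 x 22 mm, origin at the centre of its underside. Leave alone.
- jar: Bystander: amber jar with white lid, 56 mm diameter, 60 mm high, origin at the centre of its underside. Leave alone.
Things that resemble listed ones, but are neither listed nor needed, are in the scene too. Of the things that look like the module, the smaller one is meant.

How it is judged:
On the way, in this order (a step that is already met when the one before it is completed fails the run):
1. the pliers are locked on the module and the fingers touch nothing, for 1.5 s (value of joint grip_l above 0.13 rad and contact force between the fingers and anything else below 0.5 N), for 1.5 s.
2. the release lever is pulled outward while the pliers are still locked (value of joint release above 0.15 rad and value of joint grip_l above 0.11 rad).
At the end, for the whole second after the job is handed in: The pliers were locked hands-off for 1.5 s and then released by the lever; now the handles are open (angle below 0.03 rad), the release lever is back at rest (below 0.1 rad) and the module stands upright (within 10 degrees), at rest, within 10 mm of its place between the jaws (value of joint grip_l below 0.03 rad and value of joint release below 0.1 rad and x of module in the frame of squeeze between 0.131 and 0.151 m and y of module in the frame of squeeze between -0.01 and 0.01 m and angle between module's own z axis and vertical below 0.17 rad and linear speed of module below 0.02 m/s); the robot touches nothing.
It fails at once if the spare pliers are moved more than 20 mm (distance of spare_pliers from where it was at the start of the episode above 0.02 m).
It fails at once if the parts tray is moved more than 20 mm (distance of parts_tray from where it was at the start of the episode above 0.02 m).
It fails at once if the jar is moved more than 20 mm (distance of jar from where it was at the start of the episode above 0.02 m).
It also fails if it takes over 45 s, if anything falls off the work surface, if the arm or the gripper's body presses on something with over 40 N, if the wrist force passes 120 N, or if a joint passes its speed limit or range.

## Working session

There is one attempt and no reset: what is moved stays moved. The work goes in short steps, each a Python script; the robot and the scene stay as the last script left them, time stands still between calls to the robot, and variables do not carry over. Pictures are saved under pics/ and viewed, and the job is handed in when it is done.

```bash
ls; mkdir -p pics; python3 - <<'E'
from bench import *
from bench import vision,sensors
import cv2,numpy as np,pickle
s=sensors.sense();print(s)
for n in("scene","top","wrist"):
    p,d=vision.snapshot(n);cv2.imwrite(f"pics/{n}0.png",p[...,::-1]);np.savez(f"pics/{n}0.npz",p=p,d=d)
    print(n,vision.camera_params(n))
E
```

```text
pics
{'clock': 0.0, 'joint_pos': array([ 1.15510430e+00,  2.64742817e-01,  1.60537370e+00, -2.44146694e-05,
        1.27369643e+00, -3.69159725e-02]), 'qvel': array([ 0.00071357, -0.00012864, -0.00014163,  0.00066398,  0.00055285,
        0.00138258]), 'joint_torque': array([ 1.27993637e-03, -5.15111697e+01, -3.67319798e+01, -4.59802948e-05,
        1.29081256e-02,  3.37111651e-06]), 'ee_pos': array([0.24932835, 0.62647901, 0.22996915]), 'tool_rot': array([ 0.6942954 ,  0.13234904,  0.69463159, -0.13388269]), 'force': array([-0.4725499 , -0.19746643,  0.01951512]), 'torque': array([0.03316661, 0.07599459, 0.00860094]), 'width': 0.08554357954166848}
scene {'fx': 416.9487170318778, 'fy': 416.9487170318778, 'cx': 258.1582462702819, 'cy': 202.32887410198694, 'cam_to_world': array([[ 0.67206546,  0.44298407, -0.59337436,  1.2195559 ],
       [ 0.74037278, -0.41634784,  0.52773348, -0.55363636],
       [-0.0132726 , -0.79398967, -0.60778635,  0.71205216],
       [ 0.        ,  0.        ,  0.        ,  1.        ]])}
top {'fx': 368.372674171136, 'fy': 368.372674171136, 'cx': 258.6300327003573, 'cy': 192.68736088196937, 'cam_to_world': array([[ 0.01361323, -0.99148632,  0.12949735,  0.49840868],
       [-0.99929938, -0.01800587, -0.03281061,  0.01434163],
       [ 0.03486298, -0.12895996, -0.99103678,  1.07029024],
       [ 0.        ,  0.        ,  0.        ,  1.        ]])}
wrist {'fx': 280.37322991126484, 'fy': 280.37322991126484, 'cx': 256.1133762324365, 'cy': 194.8169761790255, 'mount': array([[ 2.54603572e-04, -2.85697616e-01,  9.58319783e-01,
        -1.42751518e-01],
       [ 9.99999853e-01,  5.32009566e-04, -1.07072474e-04,
         8.62005878e-04],
       [-4.79244942e-04,  9.58319670e-01,  2.85697710e-01,
        -7.31627113e-02],
       [ 0.00000000e+00,  0.00000000e+00,  0.00000000e+00,
         1.00000000e+00]])}
```

View pics/scene0.png

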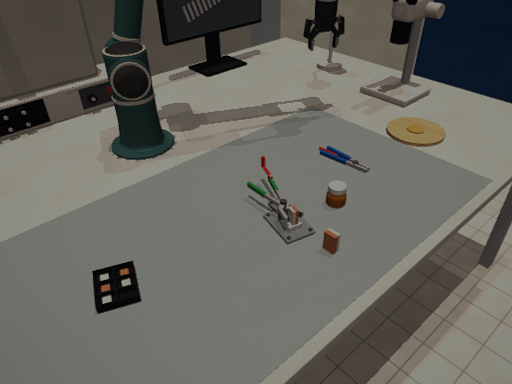

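View pics/top0.png

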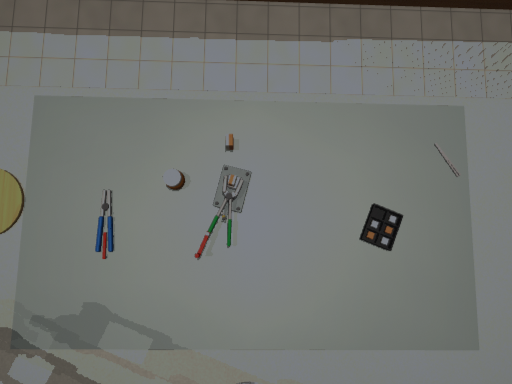

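View pics/wrist0.png

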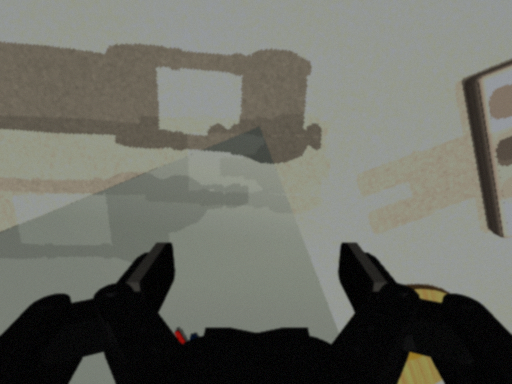

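The scene and top views show the green-handled pliers on their base plate, at about (228,205) in the top view, with jaws towards +x. The red lever ends at about (198,257), left of the handles. The spare is at (105,225), the jar at (174,180) and the tray at (382,227). I'll take a rough fix from the top view, then go in with the wrist camera.

```bash
cat > h.py <<'E'
import numpy as np,cv2
from scipy.spatial.transform import Rotation as R
from bench import manip,eoat,solve_ik,sensors,vision,sign_off
def q2R(q): return R.from_quat(np.r_[q[1:],q[0]]).as_matrix()
def R2q(M):
    q=R.from_matrix(M).as_quat(); return np.r_[q[3],q[:3]]
def snap(n,tag):
    s=sensors.sense(); p,d=vision.snapshot(n); c=vision.camera_params(n)
    if n=="wrist":
        T=np.eye(4);T[:3,:3]=q2R(s["tool_rot"]);T[:3,3]=s["ee_pos"];T=T@c["mount"]
    else: T=c["cam_to_world"]
    cv2.imwrite(f"pics/{tag}.png",p[...,::-1])
    K=np.array([c[k] for k in("fx","fy","cx","cy")])
    np.savez(f"pics/{tag}.npz",p=p,d=d,T=T,K=K); return p,d,T,K
def load(tag):
    z=np.load(f"pics/{tag}.npz"); return z["p"],z["d"],z["T"],z["K"]
def ray(uv,T,K):
    v=np.array([(uv[0]-K[2])/K[0],(uv[1]-K[3])/K[1],1.]); return T[:3,3],T[:3,:3]@v
def onplane(uv,z,T,K):
    o,d=ray(uv,T,K); return o+d*(z-o[2])/d[2]
def proj(P,T,K):
    c=T[:3,:3].T@(np.asarray(P)-T[:3,3]); return np.array([K[0]*c[0]/c[2]+K[2],K[1]*c[1]/c[2]+K[3]])
def tri(rays):
    A=np.zeros((3,3));b=np.zeros(3)
    for o,d in rays:
        d=d/np.linalg.norm(d);M=np.eye(3)-np.outer(d,d);A+=M;b+=M@o
    P=np.linalg.solve(A,b)
    return P,[np.linalg.norm((np.eye(3)-np.outer(d,d)/(d@d))@(P-o)) for o,d in rays]
def masks(p):
    h=cv2.cvtColor(p,cv2.COLOR_RGB2HSV)
    g=cv2.inRange(h,(45,110,40),(85,255,255))
    r=cv2.inRange(h,(0,150,80),(6,255,255))|cv2.inRange(h,(172,150,80),(180,255,255))
    return g,r
def blobs(m,mn=15):
    n,l,st,c=cv2.connectedComponentsWithStats(m)
    return [(st[i].tolist(),c[i].round(1).tolist()) for i in range(1,n) if st[i][4]>=mn]
def down(yaw):  # tool x down, tool y = (cos yaw, sin yaw) in world
    x=np.array([0,0,-1.]);y=np.array([np.cos(yaw),np.sin(yaw),0]);return np.c_[x,y,np.cross(x,y)]
E
python3 - <<'E'
from h import *
p,d,T,K=snap("top","top1")
g,r=masks(p)
for m in(g,r):
  for st,c in blobs(m): print(st,c,onplane(c,.046,T,K).round(3))
cv2.imwrite("pics/topz.png",cv2.resize(p[120:280,130:290,::-1],(640,640),interpolation=cv2.INTER_CUBIC))
s=sensors.sense();print(q2R(s["tool_rot"]).round(3))
print(R2q(down(0)))
E
```

```text
[208, 216, 10, 17, 63] [212.8, 223.9] [0.543 0.106 0.046]
[227, 220, 4, 26, 80] [228.9, 232.7] [0.519 0.061 0.046]
[103, 233, 3, 26, 66] [104.0, 245.2] [0.481 0.399 0.046]
[195, 236, 13, 22, 75] [201.5, 246.4] [0.481 0.135 0.046]
[[-0.001  0.37   0.929]
 [-0.001  0.929 -0.37 ]
 [-1.    -0.001 -0.   ]]
[ 0.5  0.5  0.5 -0.5]
```

View pics/topz.png

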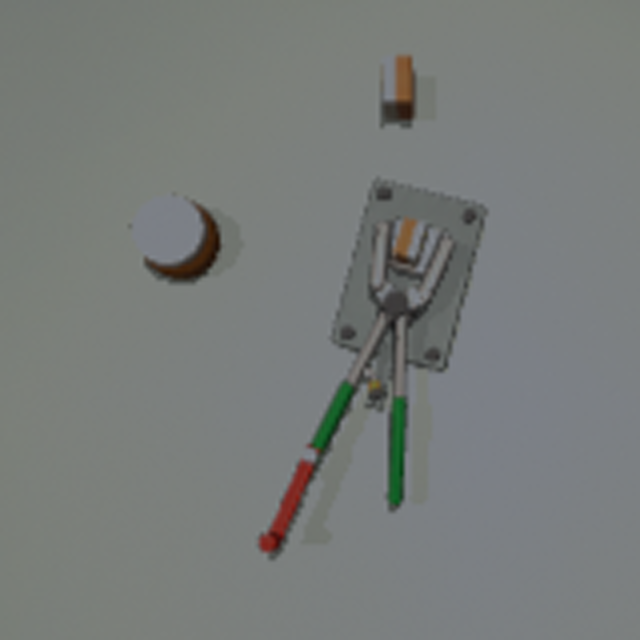

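```bash
python3 - <<'E'
from h import *
q=R2q(down(np.radians(76)))
for i,P in enumerate([(0.50,0.13,0.26),(0.49,0.05,0.26)]):
    manip.move_ptp(P,q); manip.dwell(0.3)
    p,d,T,K=snap("wrist",f"w{i}")
    g,r=masks(p)
    for m in(g,r):
      for st,c in blobs(m,60): print(st,c,onplane(c,.055,T,K).round(3))
print(sensors.sense()["clock"])
E
```

```text
[200, 172, 20, 53, 378] [209.3, 197.7] [0.519 0.064 0.055]
[241, 192, 12, 33, 196] [246.3, 207.8] [0.544 0.107 0.055]
[454, 72, 10, 57, 378] [458.9, 100.4] [0.475 0.383 0.055]
[248, 135, 16, 50, 369] [255.2, 158.2] [0.483 0.134 0.055]
[262, 165, 17, 53, 349] [270.0, 190.9] [0.519 0.063 0.055]
[300, 183, 14, 35, 242] [306.4, 200.2] [0.543 0.106 0.055]
[327, 127, 9, 9, 67] [330.8, 130.9] [0.463 0.152 0.055]
[312, 135, 15, 42, 307] [318.9, 155.8] [0.49  0.132 0.055]
3.325
```

View pics/w0.png

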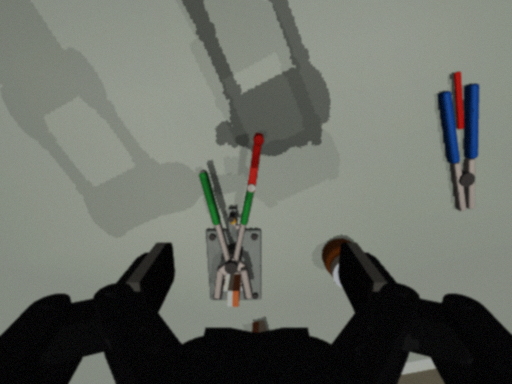

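View pics/w1.png

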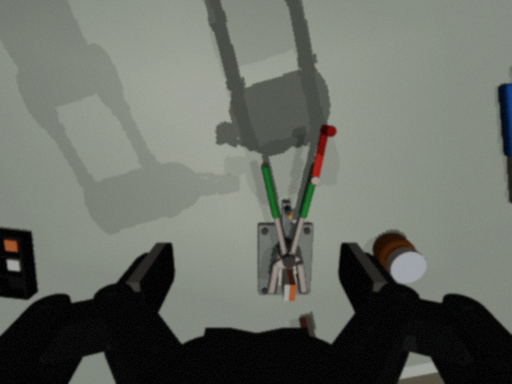

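w0 and w1 show the pliers at about (235,215) and (288,215), with the base plate nearly upright in the image. So a yaw near 76° is about right. Next I'll take closer views from two sides.

```bash
python3 - <<'E'
from h import *
q=R2q(down(np.radians(76)))
for i,P in enumerate([(0.53,0.12,0.19),(0.515,0.045,0.19)]):
    manip.move_ptp(P,q); manip.dwell(0.4)
    p,d,T,K=snap("wrist",f"c{i}")
    cv2.imwrite(f"pics/c{i}z.png",cv2.resize(p[60:330,120:400,::-1],None,fx=2.2,fy=2.2,interpolation=cv2.INTER_CUBIC))
    g,r=masks(p)
    for m in(g,r):
      for st,c in blobs(m,60): print(st,c,onplane(c,.055,T,K).round(3))
print(sensors.sense()["clock"])
E
```

```text
[187, 155, 27, 67, 620] [200.2, 187.2] [0.519 0.064 0.055]
[240, 179, 15, 42, 326] [247.0, 199.5] [0.543 0.108 0.055]
[509, 29, 3, 73, 170] [510.3, 61.7] [0.474 0.373 0.055]
[250, 102, 20, 69, 671] [258.5, 134.5] [0.482 0.135 0.055]
[262, 153, 22, 67, 557] [272.4, 185.5] [0.519 0.063 0.055]
[309, 174, 20, 45, 388] [318.5, 196.6] [0.542 0.106 0.055]
[348, 99, 13, 13, 130] [353.7, 104.9] [0.461 0.155 0.055]
[326, 112, 21, 56, 491] [335.8, 139.0] [0.488 0.133 0.055]
5.1417
```

View pics/c0z.png

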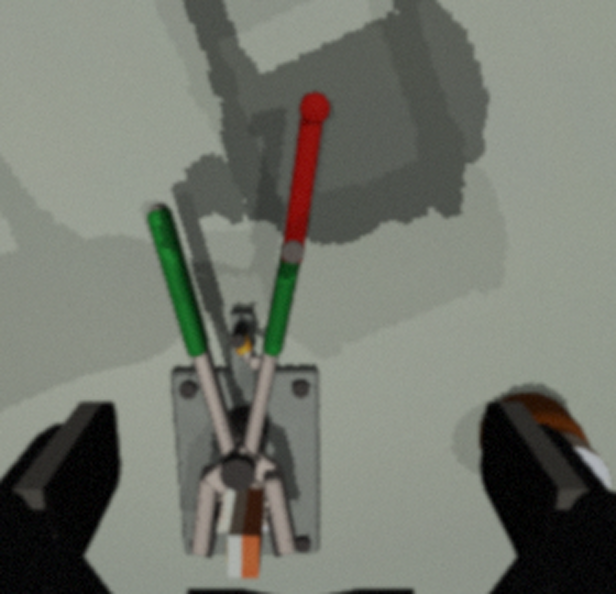

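View pics/c1z.png

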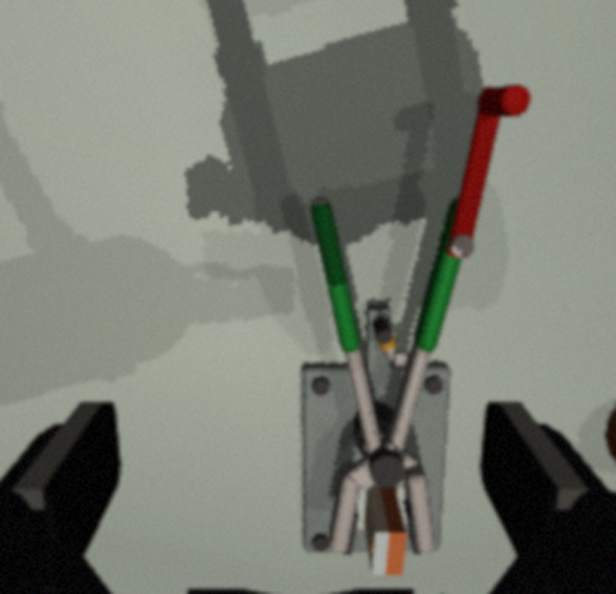

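Both close views show these features, in crop pixels for c0 / c1:

| Feature | c0 | c1 |
|---|---|---|
| Pivot cap | (238,470) | (386,466) |
| Lever hinge pin | (292,251) | (461,245) |
| Peg top | (315,106) | (515,100) |
| Module top, between the jaws | (243,556) | (389,553) |

I'll triangulate them.

```bash
cat > meas.py <<'E'
from h import *
A=load("c0")[2:];B=load("c1")[2:]
pts=dict(Rfront=((198,355),(350,350)),Lfront=((272,352),(425,348)),Rtail=((157,210),(320,203)),pivot=((238,470),(386,466)),
hinge=((292,251),(461,245)),peg=((315,106),(515,100)),h1=((188,388),(320,385)),h2=((301,387),(433,384)),h4=((302,543),None),h3=(None,(321,541)),mod=((243,556),(389,553)))
f=lambda u:(np.array(u)+.5)/2.2-.5+np.array([120,60])
X={}
for k,(a,b) in pts.items():
    if a and b:
        X[k],res=tri([ray(f(a),*A),ray(f(b),*B)]); print(k,X[k].round(4),np.round(res,4))
hz=.5*(X['h1'][2]+X['h2'][2])
X['h4']=onplane(f(pts['h4'][0]),hz,*A);X['h3']=onplane(f(pts['h3'][1]),hz,*B)
ax1=np.arctan2(*(X['h3']-X['h1'])[[1,0]]);ax2=np.arctan2(*(X['h4']-X['h2'])[[1,0]]);lat=np.arctan2(*(X['h2']-X['h1'])[[1,0]])
print(np.degrees([ax1,ax2,lat]))
# handle line fits on plane z=.046 (silhouette mid) both views
for n,c in(("c0",A),("c1",B)):
    g,_=masks(load(n)[0]);N,l,st,_c=cv2.connectedComponentsWithStats(g);D=[];L=[]
    for i in range(1,N):
        if 250<st[i][4] and st[i][0]<450:
            ys,xs=np.nonzero(l==i); P=np.array([onplane(u,.050,*c)[:2] for u in zip(xs,ys)])
            vx,vy,x0,y0=cv2.fitLine(P.astype(np.float32),cv2.DIST_HUBER,0,1e-4,1e-4).ravel()
            v=np.array([vx,vy]);v*=np.sign(vx);D.append(v);L.append(np.array([x0,y0]))
    t=np.linalg.solve(np.c_[D[0],-D[1]],L[1]-L[0]);b=D[0]+D[1]
    print(n,"angles",[np.degrees(np.arctan2(v[1],v[0])).round(2) for v in D],"bisector",np.degrees(np.arctan2(b[1],b[0])).round(2),"meet",(L[0]+t[0]*D[0]).round(4))
    b/=np.linalg.norm(b);s=X['pivot'][:2]-.095*b
    nrm=np.array([-b[1],b[0]])
    for v,l0 in zip(D,L):
        k=((s-l0)@b)/(v@b);print("   lateral offset of handle axis at squeeze", ((l0+k*v-s)@nrm).round(4))
    print("   squeeze",s.round(4),"from holes",)
th=np.mean([ax1,ax2]);b=np.array([np.cos(th),np.sin(th)]);nn=np.array([-b[1],b[0]])
s=X['pivot'][:2]-.095*b
print("squeeze by holes yaw",s)
for k in X: d=X[k][:2]-s;print(k,(np.array([d@b,d@nn])*1000).round(1),X[k][2].round(4))
E
python3 meas.py
```

```text
Rfront [0.5592 0.0611 0.0483] [0.0001 0.0001]
Lfront [0.5665 0.0972 0.0489] [0.0001 0.0001]
Rtail [0.4853 0.0634 0.0482] [0.0002 0.0002]
pivot [0.6213 0.0652 0.0575] [0.0001 0.0001]
hinge [0.5165 0.1203 0.0622] [0.0001 0.0001]
peg [0.459  0.1442 0.0879] [0.0003 0.0003]
h1 [0.5905 0.0396 0.0111] [0.0002 0.0002]
h2 [0.6062 0.1022 0.0095] [0.0001 0.0001]
mod [0.6654 0.0564 0.0667] [0. 0.]
[-13.02609414 -13.65997073  75.90148818]
c0 angles [np.float32(-1.4), np.float32(-25.51)] bisector -13.46 meet [0.6436 0.0598]
   lateral offset of handle axis at squeeze -0.0252
   lateral offset of handle axis at squeeze 0.0251
   squeeze [0.5289 0.0873] from holes
c1 angles [np.float32(-0.95), np.float32(-24.87)] bisector -12.91 meet [0.6442 0.0607]
   lateral offset of handle axis at squeeze -0.0243
   lateral offset of handle axis at squeeze 0.0258
   squeeze [0.5287 0.0864] from holes
squeeze by holes yaw [0.52889729 0.08710058]
Rfront [ 35.5 -18.3] 0.0483
Lfront [34.3 18.5] 0.0489
Rtail [-37.  -33.1] 0.0482
pivot [95. -0.] 0.0575
hinge [-19.8  29.4] 0.0622
peg [-81.2  39.4] 0.0879
h1 [ 70.9 -32. ] 0.0111
h2 [71.8 32.5] 0.0095
mod [139.9   1.6] 0.0667
h4 [177.1  31.9] 0.0103
h3 [176.6 -31.4] 0.0103
```

The measurements agree. Squeeze is at about (0.529, 0.087) with yaw −13.4°, the handles are ±25 mm off the axis (60 mm over the outsides), and the heights match the text. Now I'll squeeze.

```bash
cat >> h.py <<'E'
YAW=np.radians(-13.35); BX=np.array([np.cos(YAW),np.sin(YAW),0]);BY=np.array([-BX[1],BX[0],0])
SQ=np.array([0.5289,0.0870,0])-0.002*BX
Q=R2q(down(YAW+np.pi/2))
def at(x,y,z): return SQ+x*BX+y*BY+np.array([0,0,z])
def st(t=""):
    s=sensors.sense(); f=s["force"]
    print(t,"t",round(s["clock"],2),"w",round(s["width"],4),"F plier-frame",np.round([f@BX,f@BY,f[2]],1),"pos",s["ee_pos"].round(4)); return s
E
python3 - <<'E'
from h import *
manip.move_ptp(at(0,0,.12),Q); st()
print(manip.servo_line(at(0,0,.024),force_limit=8,max_speed=.1)); manip.dwell(.2);st("down")
for w in(.056,.044,.036,.032):
    eoat.gripper_to(w,40);st(w)
E
```

```text
t 5.57 w 0.0854 F plier-frame [ 0.   0.4 -0.8] pos [0.5259 0.0875 0.1192]
False
down t 6.88 w 0.0855 F plier-frame [-0.3 -0.2  0.8] pos [0.5276 0.0875 0.0247]
0.056 t 7.28 w 0.0563 F plier-frame [-1.2 -4.1  6.3] pos [0.527  0.0868 0.0248]
0.044 t 7.56 w 0.0441 F plier-frame [ 1.3 -1.6  0.5] pos [0.5271 0.0873 0.0241]
0.036 t 7.81 w 0.0361 F plier-frame [ 0.5 -0.5  0.2] pos [0.5269 0.0877 0.0238]
0.032 t 8.03 w 0.0318 F plier-frame [ 0.4 -2.9  1.1] pos [0.5267 0.0872 0.0239]
```

```bash
python3 - <<'E'
from h import *
eoat.gripper_to(.028,50);manip.dwell(.2);st("28")
snap("wrist","sq")
eoat.gripper_to(.085);manip.dwell(.1);st("open")
print(manip.servo_line(at(0,0,.13),max_speed=.12)); st()
manip.move_ptp(at(-.035,0,.19),Q);manip.dwell(.2);snap("wrist","lk");p=load("lk")[0]
cv2.imwrite("pics/lkz.png",cv2.resize(p[60:330,120:400,::-1],None,fx=2.2,fy=2.2,interpolation=cv2.INTER_CUBIC));st()
E
```

```text
28 t 8.45 w 0.0284 F plier-frame [-0.8 -5.2  4.2] pos [0.5265 0.0868 0.0241]
open t 9.19 w 0.0848 F plier-frame [ 0.4 -0.7  0.2] pos [0.5269 0.0875 0.024 ]
False
 t 10.22 w 0.0849 F plier-frame [-1.1 -0.2 -1.2] pos [0.5262 0.0874 0.1291]
 t 10.86 w 0.0845 F plier-frame [-0.8  0.7 -0.6] pos [0.4921 0.0953 0.1882]
```

View pics/lkz.png

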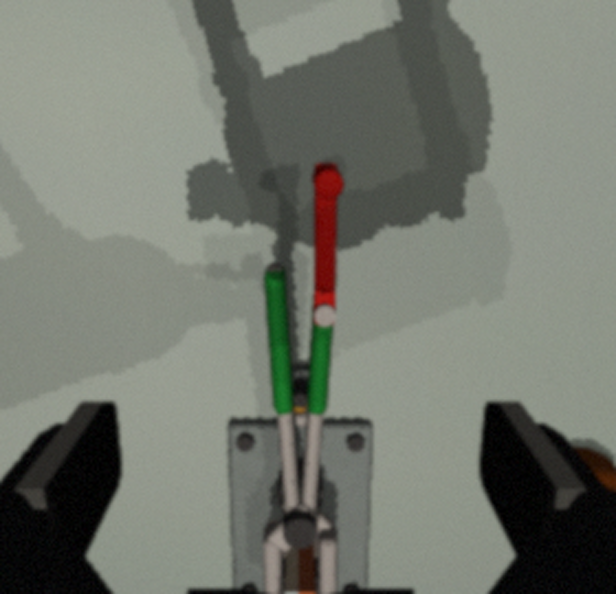

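The picture shows the handles nearly parallel, so the pliers are locked on the module with the gripper clear. The peg top is at crop pixel (328,182). I'll take a second view for the peg and let the 2 s hold run.

```bash
python3 - <<'E'
from h import *
manip.move_ptp(at(-.05,.06,.19),Q);manip.dwell(.4);snap("wrist","lk2");p=load("lk2")[0]
cv2.imwrite("pics/lk2z.png",cv2.resize(p[60:330,120:400,::-1],None,fx=2.2,fy=2.2,interpolation=cv2.INTER_CUBIC));st()
E
```

```text
t 11.67 w 0.0854 F plier-frame [-0.  -0.1 -1.1] pos [0.4922 0.1568 0.1901]
```

View pics/lk2z.png

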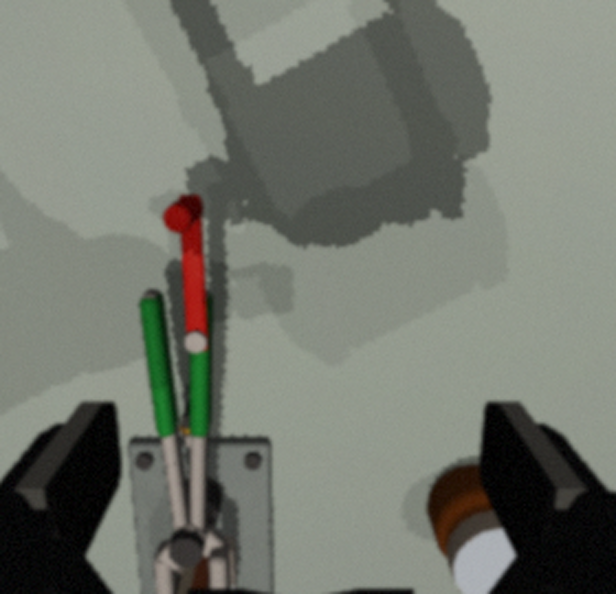

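The second view has the peg top at crop pixel (177,216). The pliers are still locked and the jar is clear.

```bash
python3 - <<'E'
from h import *
A=load("lk")[2:];B=load("lk2")[2:]
f=lambda u:(np.array(u)+.5)/2.2-.5+np.array([120,60])
for n,a,b in(("peg",(328,182),(177,216)),("pivot",(300,527),(186,548)),("hinge",(324,316),(195,342)),("Rtail",(275,272),(150,298))):
    P,r=tri([ray(f(a),*A),ray(f(b),*B)]);d=P-SQ;print(n,P.round(4),np.array([d@BX,d@BY,P[2]]).round(4),np.round(r,4))
E
```

```text
peg [0.4483 0.1176 0.0875] [-0.0835  0.0112  0.0875] [0. 0.]
pivot [0.6195 0.0659 0.0604] [0.095  0.0003 0.0604] [0.0004 0.0004]
hinge [0.5097 0.1031 0.0628] [-0.0204  0.0112  0.0628] [0.0001 0.0001]
Rtail [0.4873 0.085  0.0499] [-0.038  -0.0116  0.0499] [0.0001 0.0001]
```

The peg is at (−84, +11…14) mm in the squeeze frame, which agrees with the text. I'll lower the open gripper with its inner finger on the inner side of the peg and pull outward.

```bash
python3 - <<'E'
from h import *
X=-.084
manip.dwell(.5)
manip.move_ptp(at(X,.040,.13),Q);st()
print(manip.servo_line(at(X,.040,.056),force_limit=6,max_speed=.1));st("down")
for y in(.050,.055,.060,.065,.070,.075):
    manip.servo_line(at(X,y,.056),max_speed=.05);st(y)
snap("wrist","pull")
E
```

```text
t 12.56 w 0.0852 F plier-frame [0.2 1.1 0.8] pos [0.4531 0.1455 0.1289]
False
down t 13.45 w 0.0845 F plier-frame [-0.1  0.1 -0.5] pos [0.4553 0.146  0.0567]
0.05 t 13.8 w 0.0848 F plier-frame [ 0.3 -0.3  0.5] pos [0.4573 0.156  0.0565]
0.055 t 14.05 w 0.0851 F plier-frame [ 0.6 -0.1  1.2] pos [0.458  0.1606 0.0561]
0.06 t 14.3 w 0.0851 F plier-frame [ 0.7 -1.1  0.8] pos [0.4591 0.1654 0.056 ]
0.065 t 14.55 w 0.0849 F plier-frame [ 0.6 -0.6 -0.4] pos [0.4601 0.1702 0.0559]
0.07 t 14.8 w 0.0852 F plier-frame [ 0.6 -1.3 -0.2] pos [0.4616 0.1751 0.056 ]
0.075 t 15.05 w 0.0851 F plier-frame [-0.2 -0.5 -0.2] pos [0.4626 0.1804 0.0561]
```

View pics/pull.png

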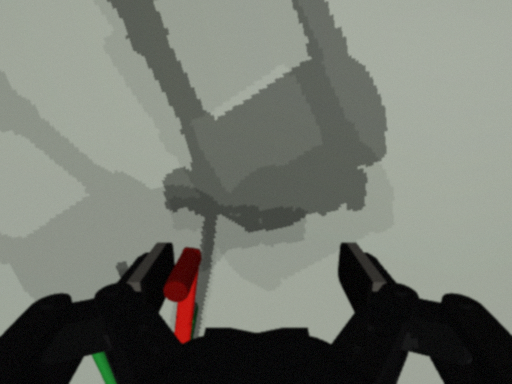

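The peg at (180,275) is against the inner finger and well out from rest. I'll continue outward.

```bash
python3 - <<'E'
from h import *
X=-.084
for y in(.079,.083,.087,.090):
    manip.servo_line(at(X,y,.056),max_speed=.04);st(y)
snap("wrist","pull2")
E
```

```text
0.079 t 15.35 w 0.085 F plier-frame [-1.1 -0.   0.2] pos [0.4634 0.184  0.056 ]
0.083 t 15.6 w 0.0851 F plier-frame [ 0.1 -0.2 -0.7] pos [0.4644 0.1878 0.056 ]
0.087 t 15.85 w 0.0853 F plier-frame [ 0.3 -0.2 -0.1] pos [0.4654 0.1917 0.056 ]
0.09 t 16.1 w 0.0851 F plier-frame [ 0.5 -0.9 -0.1] pos [0.466  0.1945 0.056 ]
```

View pics/pull2.png

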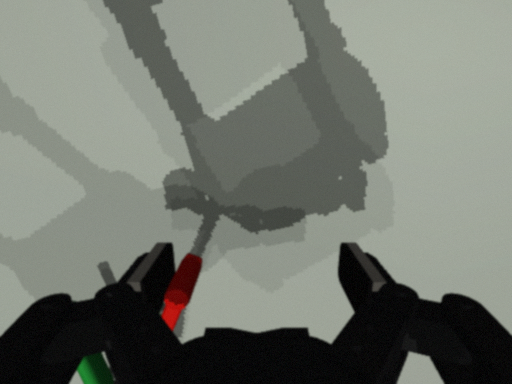

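The force stayed low and the peg is about 40 mm out, beyond the 28 mm needed, so the handles should be over centre. I'll let the peg go and look.

```bash
python3 - <<'E'
from h import *
X=-.084
manip.servo_line(at(X,.062,.056),max_speed=.06);st()
manip.servo_line(at(X,.062,.13),max_speed=.12)
manip.move_ptp(at(-.04,0.02,.20),Q);manip.dwell(.3);snap("wrist","op");p=load("op")[0]
cv2.imwrite("pics/opz.png",cv2.resize(p[60:330,120:400,::-1],None,fx=2.2,fy=2.2,interpolation=cv2.INTER_CUBIC));st()
p=snap("scene","op_s")[0]
cv2.imwrite("pics/op_sz.png",cv2.resize(p[140:270,220:360,::-1],None,fx=4,fy=4,interpolation=cv2.INTER_CUBIC))
E
```

```text
t 16.77 w 0.0852 F plier-frame [-0.  -0.4  0.8] pos [0.4597 0.1669 0.0561]
 t 18.34 w 0.0853 F plier-frame [ 0.3 -0.3  1.2] pos [0.4917 0.1165 0.1988]
```

View pics/opz.png

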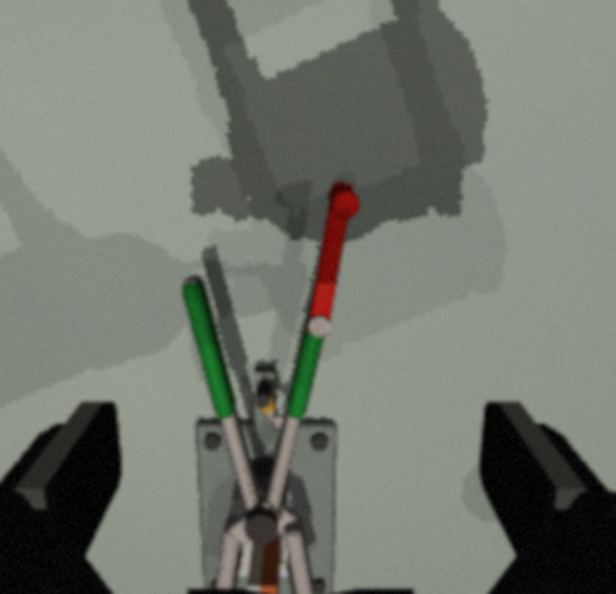

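View pics/op_sz.png

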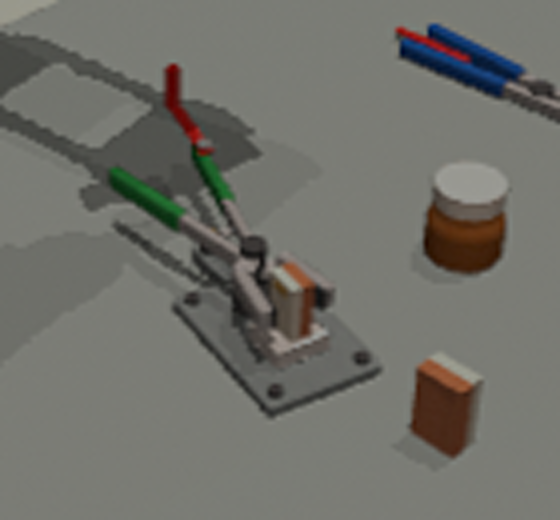

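The pliers are open again, with the lever in line with its handle and the module upright. I'll check the opening angle and the module position against the first measurement, then hand in.

```bash
python3 - <<'E'
from h import *
manip.move_ptp(at(0.0,0.035,.20),Q);manip.dwell(.3);snap("wrist","e0");manip.move_ptp(at(0.0,-.035,.20),Q);manip.dwell(.3);snap("wrist","e1");st()
for n in("c0","c1","e0","e1"):
    p,d,T,K=load(n);g,_=masks(p);N,l,s_,c_=cv2.connectedComponentsWithStats(g);a=[]
    for i in range(1,N):
        if 250<s_[i][4] and s_[i][0]<450:
            ys,xs=np.nonzero(l==i);P=np.array([onplane(u,.05,T,K)[:2] for u in zip(xs,ys)]).astype(np.float32)
            vx,vy=cv2.fitLine(P,cv2.DIST_HUBER,0,1e-4,1e-4).ravel()[:2];a.append(np.arctan(vy/vx))
    print(n,np.degrees(a).round(2),"half angle rad",abs(a[0]-a[1])/2 if len(a)==2 else a)
    cv2.imwrite(f"pics/{n}m.png",cv2.resize(p[60:330,120:400,::-1],None,fx=2.2,fy=2.2,interpolation=cv2.INTER_CUBIC))
    # copper/white top of module: orange
    h=cv2.cvtColor(p,cv2.COLOR_RGB2HSV);m=cv2.inRange(h,(5,120,150),(18,255,255))
    for b,c in blobs(m,15):
        P=onplane(c,.066,T,K)-SQ;print("  copper top",c,b[4],np.array([P@BX,P@BY]).round(4))
E
```

```text
t 19.77 w 0.085 F plier-frame [ 1.1  0.1 -1. ] pos [0.519  0.0541 0.2   ]
c0 [ -1.4  -25.51] half angle rad 0.21041211
  copper top [233.0, 312.8] 125 [0.143  0.0049]
c1 [ -0.95 -24.87] half angle rad 0.20878923
  copper top [299.5, 311.4] 126 [0.1429 0.0052]
e0 [ -1.42 -25.63] half angle rad 0.21126752
  copper top [228.5, 305.4] 111 [0.1433 0.0035]
e1 [ -1.04 -25.49] half angle rad 0.2133431
  copper top [287.8, 304.4] 118 [0.1427 0.0038]
```

View pics/e0m.png

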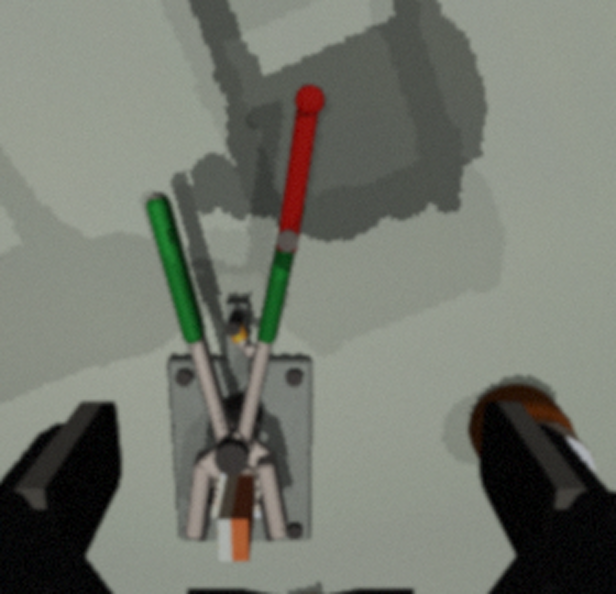

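The handles are back at their starting angle, and the module has moved only about 1.5 mm sideways. Everything is clear, so I'm handing in.

```bash
python3 -c "
from h import *
st();print(sign_off())"
```

```text
t 19.77 w 0.085 F plier-frame [ 1.1  0.1 -1. ] pos [0.519  0.0541 0.2   ]
the job is handed in; nothing more can be done
None
```

I squeezed the green handles until they locked on the module. With the gripper open and clear, I left the pliers alone for over 2 s, then pulled the release peg about 40 mm outward and let it go. I handed in at about 19.8 s; sign-off gives no verdict.

- **Locked:** one wrist view showed the handles nearly parallel, and a second, 0.8 s later, still showed them locked. I did not compute the locked angle itself.
- **Open:** the handle half-angle was 0.211–0.213 rad, against 0.209–0.210 rad at the start, which is within the measuring noise. The lever is back in line with its handle.
- **Module:** it stands upright between the jaws, about 1.5 mm sideways from where it started, judged by its copper top.
- **Robot and bystanders:** the gripper hung clear at z 0.20 with only sensor noise on the force. The spare pliers and jar looked undisturbed in the last views, but I did not measure their positions again. I did not look at the tray again after the opening pictures; the arm never went near it.

One thing disagreed: the pull force stayed at or below about 1.3 N, where the text gives about 4 N to go over dead centre. The handle tail, hinge and peg also measured 1.5 to 5 mm nearer than the text says, so I shifted the squeeze point 2 mm back along the pliers.

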